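# Stand the fallen square bottle up and hold it in the corner jig

## Task

The square bottle has fallen over: stand it upright, then set it on the board of the wooden corner jig and press it squarely into the corner, so that it stands on the board with its sides flat against both fences at once. Finish while holding it there with the fingers, still pressed against both fences, so that a transfer can be put on: do not let go. Leave the other things on the table where they are.

Things in the scene. Friction and masses are not known exactly. Their poses are not given: they have to be found in the camera images.
- bottle: square cream-painted glass bottle, 0.3 kg: body 52 x 52 mm, 135 mm long, then a stubby round neck 26 mm across with a cork; 155 mm overall. Origin: centre of its square base; z from base to neck, x and y square to its flat sides. It starts lying on a flat side (origin 26 mm up), neck 7 to 52 degrees from +y towards +x, left or right of the middle, the jig on the other side.
- jig_corner (a point): inner corner of the wooden corner jig (fixed to the table), where the top of its board (12 mm above the table) meets the inner faces of both fences; z up. The board is 170 x 170 mm; fences 18 mm thick stand 75 mm above it along two edges. The room for the bottle, 152 x 152 mm, is towards -x and -y of this frame; those sides are open. Its place and turn (up to 35 degrees) vary.
- fence_x: fence of the jig (18 x 170 x 75 mm) along the edge far from the robot; its inner face looks to -x of jig_corner, and lies at x = 0 there. Origin: centre of its underside, 12 mm above the table.
- fence_y: the other fence (152 x 18 x 75 mm), at right angles, along the left edge; its inner face looks to -y of jig_corner, and lies at y = 0 there. Origin: centre of its underside, 12 mm above the table.
- tape: roll of masking tape lying flat, ring 90 mm across, 22 mm tall; a bystander, loose. Origin: centre of its underside.
- paint_pot: small round lidded paint pot, 48 mm across, 45 mm tall; a bystander, loose. Origin: centre of its underside.
- round_bottle: tall round cream bottle, standing, 72 mm across, 220 mm tall; a bystander, loose. Origin: centre of its underside.
- glue_bottle: round white glue bottle, standing, 52 mm across, 120 mm tall; a bystander, loose. Origin: centre of its underside.
- jam_jar: round glass jar, standing, 68 mm across, 90 mm tall; a bystander, loose. Origin: centre of its underside.
- sponge: flat sponge, 70 x 110 x 30 mm; a bystander, loose. Origin: centre of its underside.
- brush: paint brush lying on the table, 200 mm long; a bystander, loose. Origin: on its long axis, within 25 mm of the table.
Things that resemble listed ones, but are neither listed nor needed, are in the scene too. Leave any orange or red look-alike of the bottle alone.

How it is judged:
On the way:
1. the bottle is upright, neck up (within 0.15 rad) (angle between bottle's own z axis and vertical below 0.15 rad), for 0.2 s.
At the end, for the whole second after the job is handed in: The bottle is upright within 0.08 rad, its base on the jig's board (within 5 mm), the centre of its base 23 to 30 mm from the inner face of each fence (26 mm when flat against it), pressing on each fence with more than 1 N, at rest, and the fingers still press on it with more than 1 N (angle between bottle's own z axis and vertical below 0.08 rad and x of bottle in the frame of jig_corner between -0.03 and -0.023 m and contact force between bottle and fence_x above 1 N and y of bottle in the frame of jig_corner between -0.03 and -0.023 m and contact force between bottle and fence_y above 1 N and z of bottle in the frame of jig_corner between -0.004 and 0.005 m and contact force between the fingers and bottle above 1 N and linear speed of bottle below 0.02 m/s); the arm keeps its last pose, push and grip.
It fails at once if another thing on the table is pushed more than 40 mm away (distance of any of tape, paint_pot, round_bottle, glue_bottle, jam_jar, sponge, brush from where it was at the start of the episode above 0.04 m).
It fails at once if another bottle, pot or jar is knocked over (angle between any of paint_pot, round_bottle, glue_bottle, jam_jar's own z axis and vertical above 0.6 rad).
It also fails if it takes over 64 s, if anything falls off the work surface, if the arm or the gripper's body presses on something with over 40 N, if the wrist force passes 120 N, or if a joint passes its speed limit or range.

## Robot

A 6-joint arm with a two-finger parallel gripper is mounted at the origin on the work surface. World frame = base frame: x ahead of the robot, y to its left, z up, the work surface at z = 0. Lengths are in m, angles in rad, forces in N, time in s.
With the tool pointing down it reaches from about 0.25 to 0.775 m from the base axis. Payload 4 kg.
Tool frame: the origin (TCP) lies midway between the tips of the shut fingers; the grasp point (between the pads) lies 19 mm behind it (robot.hold_point_z is the distance from the TCP to the grasp point, in m); z points along the fingers, y is the line along which they close (so a half turn about z gives the same grasp; the last joint's range is limited). The gripper opens to 94 mm and grips with 3 to 60 N. Pads are 16 mm wide; open, the fingers measure 119 mm over their backs; the gripper's body (75 mm by 177 mm) begins 78 mm behind the grasp point.
Start: joints at [1.033, 0.087, 1.371, -0, 1.684, -0.103], TCP at [0.232, 0.499, 0.175] pointing down, gripper open.
Joint ranges: [-3.1, 3.1], [-0.76, 2.03], [0.27, 2.55], [-1.08, 4.22], [0.17, 2.65], [-2.57, 2.57]. Speed limits (rad/s): [2.79, 2.79, 3.14, 3.14, 3.14, 3.14].

## Interface

Orientations are given as [roll, pitch, yaw] about the fixed x, y, z axes, in that order (R = Rz(yaw) Ry(pitch) Rx(roll)).
In Python, from bench import readout, imaging, robot gives the robot as it stands.
- The arm moves only by the tool carry_out, never from a script. Its argument "motion" is text: rows parted by semicolons, each of 7 numbers parted by spaces: the shift along the tool's x, y, z each as a share of 200 mm, from -1 to 1, then the turn, a rotation vector about the tool's x, y, z each as a share of 120 degrees, from -1 to 1, then the opening, from 0 (shut) to 1 (fully open). A call has 1 to 12 rows; each row shifts and turns the commanded pose from where the row before left it, along the tool's axes as they then stand; what a row does not reach is not made up. A row lasts 1/8 s, in which the tool goes at most 62.5 mm and 10.7 degrees, less where a joint would pass 70% of its speed; a pose out of reach is approached as far as the arm can. A call with a number of a shift or a turn outside -1 to 1 is refused whole. A call with a gripper value outside its range is refused whole. The fingers move at their own pace and stop on an object; the grip force is fixed at half the most. Time passes only in rows, so rows that do not move let the fingers close. It gives the time, the measured TCP pose, the force, the opening and the grip force at its end, in the units of the state.
- readout.get_obs(): the state, without advancing time (a new reading comes with each control period).
- imaging.snapshot(name): name is "scene" or "top" or "wrist"; returns a dict with "pixels" (420x560x3 uint8, red, green, blue), "fx", "fy", "cx", "cy" (pixels), "R" (3x3) and "t" (3): a world point X has camera coordinates R X + t. Camera axes: x right, y down, z forward; pixel columns grow to the right and rows downward; lengths in m; the calibration is good to about 2 mm. A picture is of the moment at which its call begins. There is no depth.
- robot.close_job(): hands the job in; it is judged then, once.
The state is a dict: "time": time; "joint_positions": joint angles; "qvel": joint speeds; "joint_torque": joint torques, N m; "tool_pos": TCP position; "ee_rot": TCP orientation; "wrist_force": force on the tool from outside, world axes, zero at the start; "wrist_torque": the same for the moment, N m; "width": finger opening in m; "finger_force": force on a finger pad.
Only numpy, scipy, OpenCV 4.12 (cv2) and the standard library are available. Lean on these libraries where they do the work, as an engineer would, in place of code of your own. Each camera call takes 0.05 s, during which the arm holds its last target. There are 200 camera calls.

## Working session

There is one attempt and no reset: what is moved stays moved. The work goes in short steps, Python scripts to look and compute and a tool call to move; the robot and the scene stay as the last step left them, time stands still between calls to the robot, and variables do not carry over. Pictures are saved under pics/ and viewed, at most 10 in all, crops included, and the job is handed in when it is done.

Besides the shell and the picture viewer there is one more tool, called after "Call:" as name(argument=value, ...) on one line, values as JSON. carry_out: Moves the arm, as the interface text tells. Its arguments: {"type":"object","properties":{"motion":{"type":"string"}},"required":["motion"]}

```bash
mkdir -p pics; ls; python3 - <<'E'
from bench import readout, imaging, robot
import cv2,numpy as np,json
o=readout.get_obs(); print({k:np.round(v,3).tolist() for k,v in o.items()})
for n in ("top","scene"):
    s=imaging.snapshot(n); cv2.imwrite(f"pics/{n}0.png",s["pixels"][:,:,::-1])
    np.savez(f"{n}0.npz",**s)
    print(n,s["fx"],s["cx"],s["cy"],np.round(s["R"],3).tolist(),np.round(s["t"],3).tolist())
E
```

```text
pics
{'time': 0.0, 'joint_positions': [1.033, 0.088, 1.372, -0.0, 1.684, -0.103], 'qvel': [0.001, 0.002, 0.0, 0.001, -0.0, -0.001], 'joint_torque': [-0.0, -34.017, -30.244, 0.072, 0.033, -0.0], 'tool_pos': [0.231, 0.498, 0.174], 'ee_rot': [-3.139, -0.0, 2.707], 'wrist_force': [-0.947, 0.253, 0.256], 'wrist_torque': [0.001, 0.032, -0.043], 'finger_force': 0.0, 'width': 0.094}
top 511.103868574212 283.60085682278077 207.6108512488517 [[0.027, -1.0, -0.001], [-0.982, -0.026, -0.185], [0.185, 0.006, -0.983]] [0.003, 0.521, 1.319]
scene 395.73913217467225 272.68404458432775 203.98899327480945 [[0.791, 0.612, 0.02], [0.411, -0.506, -0.758], [-0.454, 0.608, -0.651]] [-0.429, -0.183, 1.385]
```

View pics/top0.png

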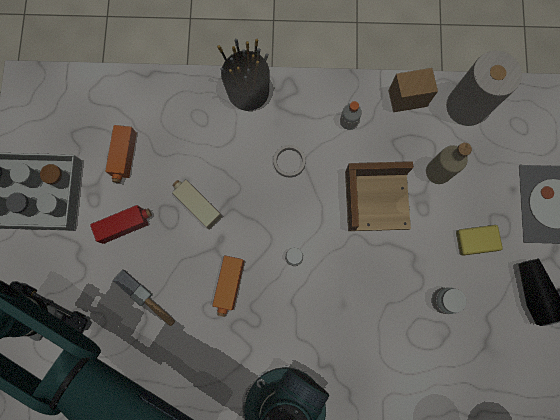

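View pics/scene0.png

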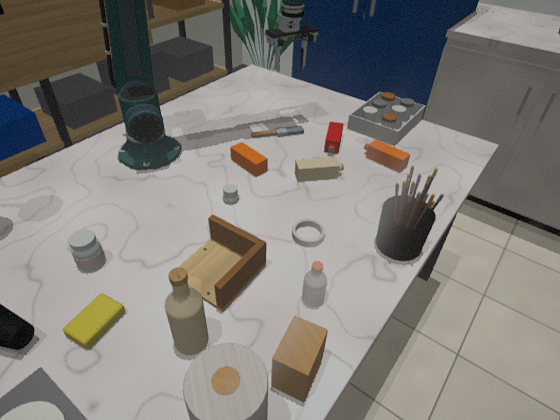

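Top view: the cream bottle lies from about (214,222) (base) to (178,184) (cork), with orange and red look-alikes around it. The jig is at (380,195), with its corner near (356,172). I'll enlarge both in both views.

```bash
python3 - <<'E'
import cv2,numpy as np
a=cv2.imread("pics/top0.png");b=cv2.imread("pics/scene0.png")
def t(im,x,y,w):
    c=im[y:y+w*3//4,x:x+w]; k=400/w
    c=cv2.resize(c,(400,300),interpolation=cv2.INTER_CUBIC); c=cv2.convertScaleAbs(c,alpha=1.3)
    st=10
    for u in range(x-x%st+st,x+w,st): cv2.line(c,(int((u-x+.5)*k),0),(int((u-x+.5)*k),5 if u%50 else 15),(0,0,255),1); cv2.putText(c,str(u),(int((u-x)*k)-8,14),0,.3,(255,0,0)) 
    for v in range(y-y%st+st,y+w*3//4,st): cv2.putText(c,str(v)+"-",(0,int((v-y+.5)*k)+3),0,.3,(255,0,0))
    return c
m=np.vstack([np.hstack([t(a,155,165,80),t(a,335,150,100)]),np.hstack([t(b,280,140,80),t(b,170,210,120)])])
cv2.imwrite("pics/m1.png",m)
E
```

```text
(no output)
```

View pics/m1.png

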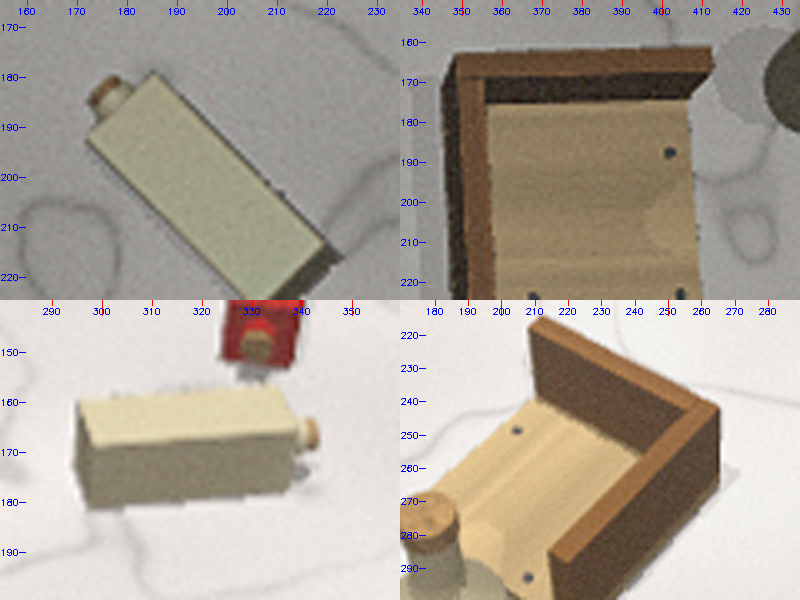

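Read-off: bottle top-face corners, fence top corners and the board corner are clear in both tiles. I'll triangulate these and fit planar poses.

```bash
cat > h.py <<'E'
import numpy as np,cv2
from scipy.optimize import least_squares
def cam(n): return dict(np.load(n))
def proj(s,X): 
    c=s["R"]@np.asarray(X,float).T+s["t"].reshape(3,1); return np.array([s["fx"]*c[0]/c[2]+s["cx"],s["fy"]*c[1]/c[2]+s["cy"]]).T
def P(s): return np.diag([1,1,1])@np.array([[s["fx"],0,s["cx"]],[0,s["fy"],s["cy"]],[0,0,1]])@np.c_[s["R"],s["t"]]
def tri(a,ua,b,ub):
    X=cv2.triangulatePoints(P(a),P(b),np.array(ua,float).T,np.array(ub,float).T); return (X[:3]/X[3]).T
def Rz(a): c,s=np.cos(a),np.sin(a); return np.array([[c,-s,0],[s,c,0],[0,0,1]])
E
python3 - <<'E'
from h import *
from bench import robot,readout
print([d for d in dir(robot) if d[0]!='_'],[d for d in dir(readout) if d[0]!='_'])
T,S=cam("top0.npz"),cam("scene0.npz")
f=lambda pts,o,k:(np.array(pts)+.5)/k-.5+o
bt=f([(92,142),(154,72),(325,241),(258,301)],(155,165),5)   # neckL neckR baseR baseL
bs=f([(275,86),(298,132),(94,146),(80,102)],(280,140),5)
X=tri(T,bt,S,bs); print("bottle top corners\n",X.round(4))
jt=f([(55,57),(312,47),(312,69),(84,80)],(335,150),4) # outer corner, fx end outer, fx end inner, inner corner top
js=f([(319,107),(172,262),(149,248),(288,111)],(170,210),400/120)
J=tri(T,jt,S,js); print("jig\n",J.round(4))
# fits
bm=np.array([[-26,135],[26,135],[26,0],[-26,0]])/1e3 # lateral(right of neck dir), along
def bp(p):
    d=np.array([np.cos(p[2]),np.sin(p[2])]);r=np.array([d[1],-d[0]])
    return np.c_[p[:2]+bm[:,1:]*d+bm[:,:1]*r,np.full(4,p[3])]
def fit(mod,p0,a,b): 
    r=least_squares(lambda p:np.r_[proj(T,mod(p))-a,proj(S,mod(p))-b].ravel(),p0); print(r.x.round(4),"res px",np.sqrt(np.mean(r.fun**2)).round(2)); return r.x
fit(bp,[X[2,0],X[2,1],.8,.05],bt,bs)
jm=np.array([[18,18],[18,-152],[0,-152],[0,0]])/1e3
jp=lambda p:np.c_[p[:2]+jm@Rz(p[2])[:2,:2].T,np.full(4,p[3])]
q=fit(jp,[J[3,0],J[3,1],0,.087],jt,js)
print("board corner seen",f([(87,104)],(335,150),4),"pred",proj(T,[[q[0],q[1],.012]]))
def ray(u,z):
    d=T["R"].T@np.array([(u[0]-T["cx"])/T["fx"],(u[1]-T["cy"])/T["fy"],1]);c=-T["R"].T@T["t"];return (c+d*(z-c[2])/d[2]).round(3)
for n,u,z in [("orange near",(229,285),.03),("orange far",(121,152),.03),("red",(120,224),.03),("pot",(294,257),.045),("tape",(289,162),.02),("brush",(150,300),.01),("roundb",(450,170),.1),("glue",(350,118),.06),("jar",(452,298),.09)]: print(n,ray(u,z))
E
```

```text
['IKError', 'close_job', 'hold_point_z'] ['get_obs']
bottle top corners
 [[0.5525 0.3146 0.0517]
 [0.5912 0.2832 0.0502]
 [0.5008 0.186  0.052 ]
 [0.4671 0.2195 0.0529]]
jig
 [[ 0.6359 -0.1518  0.0857]
 [ 0.6476 -0.3202  0.0877]
 [ 0.6311 -0.3205  0.0894]
 [ 0.6209 -0.1704  0.0867]]
[0.4823 0.2012 0.8304 0.0511] res px 0.82
[ 0.6199 -0.1698  0.0697  0.0873] res px 0.47
board corner seen [[356.375 175.625]] pred [[351.63295332 176.78604662]]
orange near [0.313 0.155 0.03 ]
orange far [0.669 0.471 0.03 ]
red [0.468 0.457 0.03 ]
pot [ 0.39  -0.014  0.045]
tape [0.656 0.005 0.02 ]
brush [0.268 0.366 0.01 ]
roundb [ 0.623 -0.415  0.1  ]
glue [ 0.774 -0.159  0.06 ]
jar [ 0.294 -0.412  0.09 ]
```

Bottle base centre is about (0.482, 0.201), neck azimuth 47.6°, top 51 mm high (triangulated). The jig corner is at (0.620, −0.170), yaw 4°, fence tops at 87 mm. First I'll yaw the tool so x lies along the neck.

Call:
carry_out(motion="0 0 0 0 0 0.0815 1;0 0 0 0 0 0.0815 1;0 0 0 0 0 0.0815 1;0 0 0 0 0 0.0815 1;0 0 0 0 0 0.0815 1;0 0 0 0 0 0.0815 1;0 0 0 0 0 0.0815 1;0 0 0 0 0 0.0815 1;0 0 0 0 0 0.0815 1;0 0 0 0 0 0.0815 1;0 0 0 0 0 0.0815 1")

```text
time: 1.48
tool_pos: [0.2315, 0.4985, 0.1745]
ee_rot: [3.141, 0.001, 0.824]
wrist_force: [0.1, -0.2, 0.4]
width: 0.0937
finger_force: 0.0
```

```bash
cat >> h.py <<'E'
from scipy.spatial.transform import Rotation as Ro
import json,os
def log():
    from bench import readout
    o=readout.get_obs(); L=json.load(open("log.json")) if os.path.exists("log.json") else []
    L.append([list(map(float,o["joint_positions"])),list(map(float,o["tool_pos"])),list(map(float,o["ee_rot"]))]); json.dump(L,open("log.json","w"))
    R=Ro.from_euler('xyz',o["ee_rot"]).as_matrix()
    print("t",round(o["time"],2),"q",np.round(o["joint_positions"],3),"p",np.round(o["tool_pos"],4),"x",R[:,0].round(3),"y",R[:,1].round(3),"z",R[:,2].round(3),"F",np.round(o["wrist_force"],1),"T",np.round(o["wrist_torque"],2),"w",round(float(o["width"]),4),round(float(o["finger_force"]),1)); return np.array(o["tool_pos"]),R
E
python3 - <<'E'
from h import *
json.dump([[[1.033,.088,1.372,0,1.684,-.103],[.231,.498,.174],[-3.139,0,2.707]]],open("log.json","w"))
p,R=log()
d=np.array([np.cos(.8304),np.sin(.8304),0]);G=np.array([.4823,.2012,.030])+.108*d
for a in (45,):
    a=np.radians(a); z=np.cos(a)*np.array([0,0,-1])-np.sin(a)*d
    t=G+.019*z; pre=t-.12*z; print("tcp",t,"pre",pre,"shift tool /200mm",(R.T@(pre-p)/.2).round(3))
E
```

```text
t 1.48 q [ 1.033  0.088  1.372 -0.     1.684  1.78 ] p [0.2315 0.4985 0.1745] x [ 0.68   0.734 -0.001] y [ 0.734 -0.68   0.   ] z [-0.001 -0.001 -1.   ] F [ 0.1 -0.2  0.4] T [-0.03  0.14 -0.01] w 0.0937 0.0
tcp [0.54609169 0.27100798 0.01656497] pre [0.60333175 0.33364644 0.10141778] shift tool /200mm [0.659 1.924 0.365]
```

Call:
carry_out(motion="0.0825 0.24 0 0 0 0 1;0.0825 0.24 0 0 0 0 1;0.0825 0.24 0 0 0 0 1;0.0825 0.24 0 0 0 0 1;0.0825 0.24 0 0 0 0 1;0.0825 0.24 0 0 0 0 1;0.0825 0.24 0 0 0 0 1;0.0825 0.24 0 0 0 0 1;0 0 0 0 0 0 1")

```text
time: 2.6
tool_pos: [0.6063, 0.334, 0.1724]
ee_rot: [-3.141, 0.003, 0.824]
wrist_force: [-0.9, -0.1, -0.2]
width: 0.094
finger_force: 0.0
```

```bash
python3 -c "
from h import *
log()"
```

```text
t 2.6 q [ 4.220e-01  4.160e-01  9.750e-01 -1.000e-03  1.753e+00  1.168e+00] p [0.6063 0.334  0.1724] x [ 0.679  0.734 -0.003] y [ 0.734 -0.679 -0.001] z [-0.003 -0.002 -1.   ] F [-0.9 -0.1 -0.2] T [ 0.02  0.11 -0.01] w 0.094 0.0
```

Call:
carry_out(motion="0 0 0 0 -0.075 0 1;0 0 0 0 -0.075 0 1;0 0 0 0 -0.075 0 1;0 0 0 0 -0.075 0 1;0 0 0 0 -0.075 0 1;0 0 0 0 0 0 1")

```text
time: 3.35
tool_pos: [0.5595, 0.3086, 0.1506]
ee_rot: [3.134, 0.768, 0.834]
wrist_force: [0.4, -0.4, 0.2]
width: 0.0939
finger_force: 0.0
```

```bash
python3 -c "
from h import *
log()"
```

```text
t 3.35 q [ 0.54   1.02   0.28  -0.385  2.552  1.031] p [0.5595 0.3086 0.1506] x [ 0.483  0.533 -0.695] y [ 0.744 -0.668  0.006] z [-0.461 -0.52  -0.719] F [ 0.4 -0.4  0.2] T [ 0.18 -0.14  0.07] w 0.0939 0.0
```

```bash
cat >> h.py <<'E'
def Ry(a): c,s=np.cos(a),np.sin(a); return np.array([[c,0,s],[0,1,0],[-s,0,c]])
SG=(1,1)
def fk(q,k,sg=None):
    # k: a1,b,h,L1,e,L2,Lt
    s4,s6=sg or SG
    R1=Rz(q[0]); p=np.array([k[0],k[1],k[2]]); R=Ry(q[1]); p=p+R@[0,0,k[3]]
    R=R@Ry(q[2]); p=p+R@[k[4],0,k[5]]; R=R@Rz(s4*q[3])@Ry(q[4]); p=p+R@[0,0,k[6]]; R=R@Rz(s6*q[5])
    return R1@p,R1@R@C
C=Rz(0)
E
python3 - <<'E'
import h; from h import *
L=json.load(open("log.json"))
for s4 in(1,-1):
  for s6 in (1,-1):
    Rs=[Ro.from_euler('xyz',l[2]).as_matrix() for l in L]
    Q=[fk(l[0],np.zeros(7),(s4,s6))[1].T@R for l,R in zip(L,Rs)]
    print(s4,s6,[Ro.from_matrix(q).as_rotvec().round(2).tolist() for q in Q])
def res(k):
    return np.r_[np.concatenate([(fk(l[0],k,(1,1))[0]-l[1]) for l in L]),(k-k0)*.003]
k0=np.array([0,.05,.3,.35,0,.35,.2])
r=least_squares(res,k0); print(r.x.round(3),np.abs(r.fun[:-7]).max())
E
```

```text
1 1 [[0.0, -0.0, 1.57], [0.0, 0.0, 1.57], [0.0, 0.0, 1.57], [-0.0, 0.0, 1.57]]
1 -1 [[0.0, -0.0, 1.36], [0.0, -0.0, -1.15], [0.0, -0.0, -2.38], [0.0, 0.0, -2.65]]
-1 1 [[0.0, -0.0, 1.57], [-0.0, -0.0, 1.57], [-0.0, -0.0, 1.57], [-0.13, -0.5, 2.18]]
-1 -1 [[0.0, -0.0, 1.36], [-0.0, 0.0, -1.15], [-0.0, 0.0, -2.38], [-0.35, 0.35, -1.97]]
[0.001 0.057 0.156 0.449 0.104 0.498 0.381] 0.00015691465371189817
```

```bash
cat >> h.py <<'E'
C=Rz(np.pi/2)
lo=np.array([-3.1,-.76,.27,-1.08,.17,-2.57]);hi=np.array([3.1,2.03,2.55,4.22,2.65,2.57])
def fitk():
    L=json.load(open("log.json")); k0=np.array([0,.057,.25,.45,0,.45,.3])
    r=least_squares(lambda k:np.r_[np.concatenate([(fk(l[0],k)[0]-l[1]) for l in L]),(k-k0)*.003],k0)
    s=np.linalg.svd(r.jac[:-7])[1]; return r.x,s
def ik(p,R,k,q0=None):
    best=None
    f=lambda q:np.r_[(fk(q,k)[0]-p)*3,(Ro.from_matrix(R.T@fk(q,k)[1])).as_rotvec()]
    for s in ([q0] if q0 is not None else [[np.arctan2(p[1],p[0])-.1,.6,1.2,a,1.5,b] for a in(-.5,0.3,1.2,2.5) for b in(-1.5,0,1.5)]):
        r=least_squares(f,np.clip(s,lo+.01,hi-.01),bounds=(lo+.02,hi-.02))
        if best is None or r.cost<best.cost: best=r
    return best.x,np.sqrt(2*best.cost)
d=np.array([np.cos(.8304),np.sin(.8304),0])
def Rpose(az,lean,flip=False):
    # tool x along horizontal dir az when down; turned about tool y by lean (rad)
    return Rz(az)@np.diag([1,-1,-1.])@Ry(lean)
E
python3 - <<'E'
from h import *
k,s=fitk(); print(k.round(3),s.round(4))
up=np.array([0,0,1])
G=np.array([.4823,.2012,.030])+.108*d
for a in (20,30,40,45):
    R=Rpose(.8304,-np.radians(a)); t=G+.019*R[:,2]
    for b in (0,.08): q,e=ik(t-b*R[:,2],R,k); print("grasp lean",a,b,q.round(2),round(e,4))
jc=np.array([.6199,-.1698,.012]);jy=.0697
for face in (0,90,-90,180):
  az=jy+np.radians(face)
  for lean in(0,45,50,60,70,90):
    # bottle upright: final tool = Ry turned by (90 - grasplean)
    R=Rpose(az,np.radians(lean)); g=jc+Rz(jy)@[-.026,-.026,.108]; q,e=ik(g+.019*R[:,2],R,k)
    print("jig face",face,"lean",lean,q.round(2),round(e,4))
E
```

```text
[-0.001  0.057  0.154  0.449  0.102  0.5    0.381] [3.9095 2.8413 2.0019 0.7546 0.2409 0.0882 0.0133]
grasp lean 20 0 [ 0.45  0.59  1.08 -0.13  1.79  1.18] 0.0
grasp lean 20 0.08 [ 0.46  0.62  0.9  -0.13  1.95  1.18] 0.0
grasp lean 30 0 [ 0.48  0.74  0.91 -0.19  1.98  1.19] 0.0
grasp lean 30 0.08 [ 0.49  0.8   0.67 -0.2   2.16  1.17] 0.0
grasp lean 40 0 [ 0.5   0.89  0.74 -0.26  2.17  1.17] 0.0
grasp lean 40 0.08 [ 0.52  1.02  0.39 -0.29  2.38  1.11] 0.0
grasp lean 45 0 [ 0.51  0.97  0.65 -0.3   2.27  1.15] 0.0
grasp lean 45 0.08 [ 0.53  1.1   0.29 -0.35  2.47  1.07] 0.0209
jig face 0 lean 0 [-0.41  0.28  1.29  0.    1.57  1.09] 0.0
jig face 0 lean 45 [-0.71 -0.13  1.96  0.72  0.84  0.43] 0.0
jig face 0 lean 50 [-0.74 -0.15  2.02  0.88  0.81  0.27] 0.0
jig face 0 lean 60 [-0.82 -0.14  2.13  1.24  0.79 -0.09] 0.0
jig face 0 lean 70 [-0.88 -0.07  2.21  1.59  0.87 -0.47] 0.0
jig face 0 lean 90 [-0.94  0.26  2.27  2.05  1.26 -1.04] 0.0
jig face 90 lean 0 [-0.41  0.28  1.29  0.    1.57 -0.48] 0.0
jig face 90 lean 45 [-0.71  0.64  1.    0.6   2.03 -0.66] 0.0
jig face 90 lean 50 [-0.73  0.6
[... 297 characters left out ...]
an 45 [ 0.11  0.29  1.71 -1.03  1.29 -2.55] 0.3091
jig face -90 lean 50 [ 0.12  0.32  1.69 -1.06  1.33 -2.55] 0.2629
jig face -90 lean 60 [ 0.15  0.38  1.62 -1.06  1.43 -2.55] 0.2188
jig face -90 lean 70 [ 0.17  0.43  1.56 -1.06  1.53 -2.55] 0.2679
jig face -90 lean 90 [-0.02  0.61  1.99  4.2   1.51 -2.09] 0.4839
jig face 180 lean 0 [-0.41  0.28  1.29 -0.    1.57 -2.05] 0.0
jig face 180 lean 45 [-0.27  0.93  0.53 -0.36  2.4  -2.09] 0.0
jig face 180 lean 50 [-0.27  1.01  0.44 -0.43  2.49 -2.14] 0.0
jig face 180 lean 60 [-0.25  1.14  0.3  -0.61  2.63 -2.28] 0.0193
jig face 180 lean 70 [-0.23  1.15  0.38 -0.74  2.63 -2.37] 0.1129
jig face 180 lean 90 [-0.2   1.19  0.53 -1.03  2.63 -2.55] 0.2755
```

Call:
carry_out(motion="0 0 0 0 0.075 0 1;0 0 0 0 0 0 1")

```text
time: 3.6
tool_pos: [0.5596, 0.3064, 0.1604]
ee_rot: [3.13, 0.599, 0.83]
wrist_force: [0.4, -0.1, 2.2]
width: 0.0945
finger_force: 0.0
```

```bash
python3 - <<'E'
from h import *
p,R=log(); k,s=fitk(); print(k.round(3))
G=np.array([.4823,.2012,.030])+.108*d
t=G+.019*R[:,2]
for b in(.09,0): print((R.T@(t-b*R[:,2]-p)/.2).round(3), ik(t-b*R[:,2],R,k))
w=__import__("bench").imaging.snapshot("wrist"); cv2.imwrite("pics/w1.png",w["pixels"][:,:,::-1])
print(proj(w,np.array([[.4823,.2012,.052],[.4823,.2012,.052]+.135*d,G+[0,0,.022]])).round(0))
E
```

```text
t 3.6 q [ 0.521  0.831  0.502 -0.263  2.365  1.123] p [0.5596 0.3064 0.1604] x [ 0.558  0.609 -0.564] y [ 0.742 -0.67   0.009] z [-0.372 -0.424 -0.826] F [ 0.4 -0.1  2.2] T [ 0.14 -0.04 -0.03] w 0.0945 0.0
[-0.001  0.057  0.153  0.449  0.102  0.5    0.381]
[0.278 0.063 0.246] (array([ 0.51285725,  0.90478108,  0.51959278, -0.24687036,  2.27450597,
        1.14424345]), np.float64(6.95804716059687e-14))
[0.278 0.063 0.696] (array([ 0.49225424,  0.80034635,  0.84203761, -0.22507701,  2.05769301,
        1.18150175]), np.float64(6.219094413397226e-14))
[[292. 225.]
 [297. 125.]
 [296. 150.]]
```

View pics/w1.png

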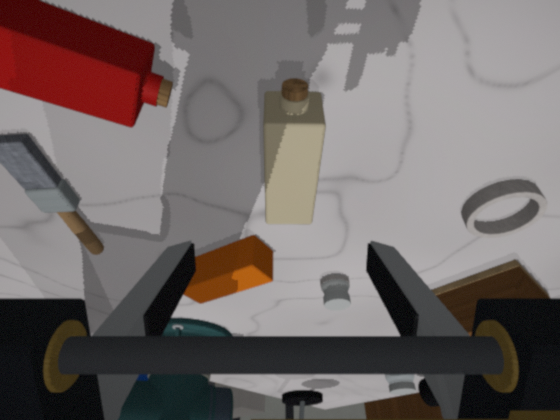

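The wrist view shows the bottle's top face from its base edge at about (289,223) to its neck edge at (296,124), within 2 px of the prediction. So I go in and grasp.

Call:
carry_out(motion="0.07 0.016 0.06 0 0 0 1;0.07 0.016 0.06 0 0 0 1;0.07 0.016 0.06 0 0 0 1;0.07 0.016 0.06 0 0 0 1;0 0 0.11 0 0 0 1;0 0 0.11 0 0 0 1;0 0 0.11 0 0 0 1;0 0 0.11 0 0 0 1;0 0 0 0 0 0 1")

```text
time: 4.78
tool_pos: [0.5494, 0.274, 0.0099]
ee_rot: [3.133, 0.607, 0.831]
wrist_force: [-0.0, 1.1, 0.2]
width: 0.0943
finger_force: 0.0
```

```bash
python3 - <<'E'
from h import *
p,R=log()
G=np.array([.4823,.2012,.030])+.108*d
print((R.T@(G+.019*R[:,2]-p)/.2).round(3))
E
```

```text
t 4.78 q [ 0.493  0.815  0.831 -0.226  2.063  1.181] p [0.5494 0.274  0.0099] x [ 0.553  0.607 -0.571] y [ 0.742 -0.67   0.007] z [-0.378 -0.427 -0.821] F [-0.   1.1  0.2] T [ 0.17 -0.04 -0.03] w 0.0943 0.0
[-0.02  -0.001 -0.013]
```

Call:
carry_out(motion="-0.02 0 -0.015 0 0 0 1;0 0 0 0 0 0 0;0 0 0 0 0 0 0;0 0 0 0 0 0 0;0 0 0 0 0 0 0;0 0 0 0 0 0 0;0 0 0 0 0 0 0;0 0 0 0 0 0 0")

```text
time: 5.78
tool_pos: [0.5497, 0.274, 0.0173]
ee_rot: [3.131, 0.602, 0.831]
wrist_force: [-0.5, 0.4, -0.2]
width: 0.0519
finger_force: 29.8
```

```bash
python3 - <<'E'
from h import *
p,R=log(); k,s=fitk(); print(k.round(3))
# plan: lift, then stand
for az,lean,pos in [(.83,-.6,p+[0,0,.06]),(.83,-.6,p+[-.08,-.05,.12]),(.83,0,p+[-.08,-.05,.12]),(.83,.5,p+[-.08,-.05,.12]),(.83,.97,p+[-.08,-.05,.12]),(.83,.97,[.49,.25,.16]),(.5,.5,[.49,.25,.16]),(.5,.97,[.49,.25,.16]),(.07,0,[.5,0.1,.2]),(.07,.5,[.5,0.1,.2]),(.07,.97,[.5,.1,.2]),(.07,.97,[.5,.0,.2]),(.07,.97,[.55,-.2,.2])]:
    q,e=ik(np.array(pos),Rpose(az,lean),k); print(az,lean,np.round(pos,2),q.round(2),round(e,3))
E
```

```text
t 5.78 q [ 0.493  0.805  0.83  -0.227  2.068  1.179] p [0.5497 0.274  0.0173] x [ 0.556  0.609 -0.566] y [ 0.742 -0.67   0.009] z [-0.374 -0.425 -0.824] F [-0.5  0.4 -0.2] T [ 0.31  0.06 -0.16] w 0.0519 29.8
[-0.     0.057  0.152  0.449  0.101  0.5    0.381]
0.83 -0.6 [0.55 0.27 0.08] [ 0.49  0.77  0.76 -0.23  2.17  1.15] 0.0
0.83 -0.6 [0.47 0.22 0.14] [ 0.48  0.51  1.04 -0.23  2.15  1.15] 0.0
0.83 0 [0.47 0.22 0.14] [ 0.34  0.03  1.5  -0.    1.61  1.08] 0.0
0.83 0.5 [0.47 0.22 0.14] [ 0.09 -0.33  1.91  0.35  1.2   0.76] 0.0
0.83 0.97 [0.47 0.22 0.14] [-0.25 -0.52  2.27  0.98  1.07  0.13] 0.0
0.83 0.97 [0.49 0.25 0.16] [-0.14 -0.48  2.2   0.95  0.99  0.23] 0.0
0.5 0.5 [0.49 0.25 0.16] [ 0.3  -0.32  1.86  0.1   1.11  1.35] 0.0
0.5 0.97 [0.49 0.25 0.16] [ 0.19 -0.62  2.27  0.47  0.59  1.  ] 0.0
0.07 0 [0.5 0.1 0.2] [ 0.09 -0.01  1.42  0.    1.73  1.59] 0.0
0.07 0.5 [0.5 0.1 0.2] [ 0.1  -0.42  1.85 -0.01  1.22  1.6 ] 0.0
0.07 0.97 [0.5 0.1 0.2] [ 0.13 -0.74  2.24 -0.09  0.68  1.68] 0.02
0.07 0.97 [0.5 0.  0.2] [-0.41 -0.74  2.23  0.54  0.84  0.9 ] 0.057
0.07 0.97 [ 0.55 -0.2   0.2 ] [-0.93 -0.38  2.06  0.93  1.04  0.25] 0.0
```

Gripped at 51.9 mm with 29.8 N. I'll lift, then turn the neck up.

Call:
carry_out(motion="-0.0425 0 -0.062 0 0 0 0;-0.0425 0 -0.062 0 0 0 0;-0.0425 0 -0.062 0 0 0 0;-0.0425 0 -0.062 0 0 0 0;-0.02 0 -0.1 0 0.07 0 0;-0.02 0 -0.1 0 0.07 0 0;-0.01 0 -0.1 0 0.07 0 0;0 0 -0.1 0 0.07 0 0;0 0 0 0 0 0 0")

```text
time: 6.9
tool_pos: [0.5622, 0.2886, 0.16]
ee_rot: [3.13, 0.011, 0.835]
wrist_force: [0.9, 0.4, -2.0]
width: 0.0517
finger_force: 29.9
```

```bash
python3 - <<'E'
from h import *
p,R=log(); k,s=fitk(); print(k.round(3))
for az,lean,pos in [(.83,.97,p),(.83,.97,[.55,.26,.22]),(.07,.97,[.6,.2,.22]),(.07,.97,[.6,0,.22]),(.07,.97,[.55,-.2,.22]),(.07,.97,[.5,-.2,.22]),(.4,.97,[.5,.2,.22])]:
    q,e=ik(np.array(pos),Rpose(az,lean),k); print(az,lean,np.round(pos,2),q.round(2),round(e,3))
E
```

```text
t 6.9 q [ 0.394  0.28   1.177 -0.016  1.69   1.128] p [0.5622 0.2886 0.16  ] x [ 0.671  0.741 -0.011] y [ 0.741 -0.671  0.012] z [ 0.001 -0.017 -1.   ] F [ 0.9  0.4 -2. ] T [ 0.08  0.05 -0.02] w 0.0517 29.9
[-0.     0.057  0.153  0.449  0.101  0.5    0.381]
0.83 0.97 [0.56 0.29 0.16] [ 0.   -0.26  2.06  0.96  0.84  0.25] 0.0
0.83 0.97 [0.55 0.26 0.22] [-0.09 -0.36  2.    0.89  1.    0.34] 0.0
0.07 0.97 [0.6  0.2  0.22] [ 0.39 -0.36  2.01 -0.47  0.6   2.15] 0.0
0.07 0.97 [0.6  0.   0.22] [-0.28 -0.5   2.09  0.47  0.66  0.99] 0.0
0.07 0.97 [ 0.55 -0.2   0.22] [-0.93 -0.4   2.03  0.91  1.07  0.29] 0.0
0.07 0.97 [ 0.5  -0.2   0.22] [-1.07 -0.49  2.09  0.93  1.2   0.23] 0.0
0.4 0.97 [0.5  0.2  0.22] [ 0.1  -0.7   2.19  0.37  0.74  1.11] 0.0
```

Call:
carry_out(motion="0 0 -0.05 0 0.0765 0 0;0.01 0 -0.05 0 0.0765 0 0;0.015 0 -0.047 0 0.0765 0 0;0.023 0 -0.044 0 0.0765 0 0;0.03 0 -0.04 0 0.0765 0 0;0.036 0 -0.035 0 0.0765 0 0;0 0 0 0 0 0 0;0 0 0 0 0 0 0")

```text
time: 7.9
tool_pos: [0.564, 0.2917, 0.2159]
ee_rot: [3.125, -0.943, 0.851]
wrist_force: [1.1, -0.7, -1.9]
width: 0.0514
finger_force: 30.0
```

```bash
python3 - <<'E'
from h import *
from bench import imaging
p,R=log(); k,s=fitk(); print(k.round(3))
print("up in tool",R.T@[0,0,1])
ims=[]
g=p-.019*R[:,2]
for n in("top","scene"):
    s=imaging.snapshot(n);np.savez(n+"1.npz",**s); u=proj(s,[g-[0,0,.04]])[0].astype(int); print(n,u)
    x,y=np.clip(u-[60,45],0,[439,329]); c=s["pixels"][y:y+90,x:x+120,::-1]; ims.append(cv2.resize(c,(480,360),interpolation=cv2.INTER_CUBIC)); print(x,y)
s=imaging.snapshot("wrist"); 
ims.append(cv2.resize(np.ascontiguousarray(s["pixels"][:,:,::-1]),(480,360)))
cv2.imwrite("pics/m2.png",cv2.resize(np.vstack([np.hstack(ims[:2]),np.hstack([ims[2],ims[2]*0])]),(800,600)))
E
```

```text
t 7.9 q [ 0.02  -0.299  1.953  0.828  0.921  0.423] p [0.564  0.2917 0.2159] x [0.387 0.442 0.809] y [ 0.743 -0.669  0.009] z [ 0.546  0.598 -0.587] F [ 1.1 -0.7 -1.9] T [-0.57  0.57  0.05] w 0.0514 30.0
[-0.     0.057  0.152  0.449  0.101  0.5    0.381]
up in tool [ 0.80944328  0.00945577 -0.58712193]
top [175 180]
115 135
scene [334 124]
274 79
```

View pics/m2.png

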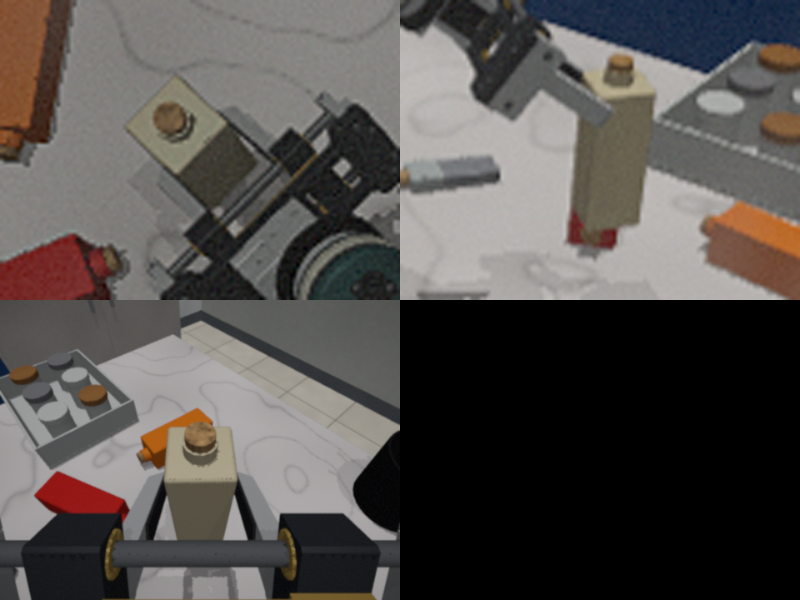

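Tool view and scene view both show the bottle upright in the fingers, at about (640,150) in the right tile, with its base clear of the table. Next: work out the path over to the jig.

```bash
python3 - <<'E'
from h import *
k,s=fitk()
from bench import readout
o=readout.get_obs(); p=np.array(o["tool_pos"]);R=Ro.from_euler('xyz',o["ee_rot"]).as_matrix(); q=np.array(o["joint_positions"])
jc=np.array([.6199,-.1698,.012]);jy=.0697
Rt=Rpose(jy,.969); g=jc+Rz(jy)@[-.045,-.045,0]; g[2]=p[2]+.011+.008; t=g+.019*Rt[:,2]
print("target",t, "up",Rt.T@[0,0,1])
n=12; rv=(Ro.from_matrix(R.T@Rt)).as_rotvec()/n; print("turn per row",(np.degrees(rv)/120).round(4))
Rc=R.copy();pc=p.copy()
for i in range(n):
    print((Rc.T@(t-p)/n/.2).round(3),end=" ")
    pc=pc+(t-p)/n; Rc=Rc@Ro.from_rotvec(rv).as_matrix(); qn,e=ik(pc,Rc,k,q); print(pc.round(2),qn.round(2),(np.abs(qn-q).max()/.125).round(2),round(e,4)); q=qn
E
```

```text
target [ 0.59376728 -0.21673393  0.22598211] up [ 0.82432     0.         -0.56612413]
turn per row [-0.0248  0.0007  0.018 ]
[-0.086  0.151 -0.122] [0.57 0.25 0.22] [-0.06 -0.34  1.98  0.83  0.94  0.41] 0.67 0.0
[-0.08   0.16  -0.114] [0.57 0.21 0.22] [-0.15 -0.38  2.01  0.84  0.97  0.4 ] 0.7 0.0
[-0.074  0.169 -0.106] [0.57 0.17 0.22] [-0.24 -0.4   2.02  0.85  0.99  0.39] 0.71 0.0
[-0.067  0.177 -0.097] [0.57 0.12 0.22] [-0.33 -0.42  2.03  0.86  1.01  0.38] 0.71 0.0
[-0.06   0.184 -0.088] [0.58 0.08 0.22] [-0.41 -0.43  2.04  0.87  1.03  0.36] 0.7 0.0
[-0.053  0.19  -0.078] [0.58 0.04 0.22] [-0.5  -0.43  2.04  0.87  1.05  0.35] 0.67 0.0
[-0.046  0.196 -0.068] [ 0.58 -0.    0.22] [-0.58 -0.42  2.03  0.88  1.05  0.34] 0.62 0.0
[-0.038  0.201 -0.058] [ 0.58 -0.05  0.22] [-0.65 -0.41  2.02  0.89  1.06  0.33] 0.57 0.0
[-0.03   0.205 -0.048] [ 0.59 -0.09  0.22] [-0.71 -0.38  2.01  0.89  1.05  0.32] 0.51 0.0
[-0.023  0.208 -0.037] [ 0.59 -0.13  0.22] [-0.77 -0.35  1.99  0.9   1.04  0.32] 0.45 0.0
[-0.015  0.21  -0.026] [ 0.59 -0.17  0.23] [-0.82 -0.32  1.97  0.9   1.02  0.32] 0.4 0.0
[-0.007  0.212 -0.015] [ 0.59 -0.22  0.23] [-0.86 -0.28  1.94  0.9   1.    0.33] 0.34 0.0
```

Call:
carry_out(motion="-0.086 0.151 -0.122 -0.025 0.001 0.018 0;-0.08 0.16 -0.114 -0.025 0.001 0.018 0;-0.074 0.169 -0.106 -0.025 0.001 0.018 0;-0.067 0.177 -0.097 -0.025 0.001 0.018 0;-0.06 0.184 -0.088 -0.025 0.001 0.018 0;-0.053 0.19 -0.078 -0.025 0.001 0.018 0;-0.046 0.196 -0.068 -0.025 0.001 0.018 0;-0.038 0.201 -0.058 -0.025 0.001 0.018 0;-0.03 0.205 -0.048 -0.025 0.001 0.018 0;-0.023 0.208 -0.037 -0.025 0.001 0.018 0;-0.015 0.21 -0.026 -0.025 0.001 0.018 0;-0.007 0.212 -0.015 -0.025 0.001 0.018 0")

```text
time: 9.55
tool_pos: [0.5911, -0.2196, 0.2238]
ee_rot: [3.141, -0.975, 0.062]
wrist_force: [0.2, -0.2, -1.5]
width: 0.0516
finger_force: 30.0
```

```bash
python3 - <<'E'
from h import *
from bench import imaging
p,R=log()
jc=np.array([.6199,-.1698,.012]);jy=.0697
g=p-.019*R[:,2]; print("grasp in jig",Rz(jy).T@(g-jc),"up",R.T@[0,0,1],"rot err deg",np.degrees((Ro.from_matrix(R.T@Rpose(jy,.969))).as_rotvec()).round(2))
ims=[]
def ax(s,c,x,y,kk):
    for u in range(x//10*10+10,x+110,10): cv2.putText(c,str(u),(int((u-x+.5)*kk)-8,10),0,.3,(255,0,0))
    for v in range(y//10*10+10,y+82,10): cv2.putText(c,str(v)+"-",(0,int((v-y+.5)*kk)+3),0,.3,(255,0,0))
    return c
for n in("top","scene"):
    s=imaging.snapshot(n);np.savez(n+"2.npz",**s); u=proj(s,[g-[0,0,.05]])[0].astype(int)
    x,y=u-[55,41]; x=int(max(x,0));y=int(max(y,0)); c=s["pixels"][y:y+82,x:x+110,::-1]; c=cv2.convertScaleAbs(cv2.resize(c,(440,328),interpolation=cv2.INTER_CUBIC),alpha=1.3); ims.append(ax(s,cv2.resize(c,(400,298)),x,y,400/110))
    # predicted bottle corners for ideal upright
    b=g+np.array([(Rz(jy)@[sx*.026,sy*.026,h]) for sx,sy in((-1,-1),(1,-1),(1,1),(-1,1)) for h in(-.108,.027)])
    print(n,x,y,proj(s,b).round(1).tolist())
cv2.imwrite("pics/m3.png",cv2.resize(np.hstack(ims),(800,298)))
E
```

```text
t 9.55 q [-0.869 -0.288  1.95   0.912  0.996  0.313] p [ 0.5911 -0.2196  0.2238] x [0.56  0.035 0.828] y [ 0.062 -0.998  0.   ] z [ 0.826  0.051 -0.561] F [ 0.2 -0.2 -1.5] T [-0.1   0.93 -0.  ] w 0.0516 30.0
grasp in jig [-0.04788137 -0.04754345  0.22248034] up [ 8.27805867e-01  1.45264670e-04 -5.61014640e-01] rot err deg [ 0.38 -0.35 -0.25]
top 326 136 [[388.4, 192.8], [400.3, 180.2], [386.8, 173.0], [398.4, 158.1], [366.4, 173.8], [375.8, 159.1], [367.9, 193.7], [377.5, 181.1]]
scene 169 174 [[210.2, 236.3], [204.8, 190.0], [228.2, 245.8], [224.6, 199.3], [242.3, 232.3], [240.4, 186.2], [224.7, 223.4], [221.0, 177.6]]
```

View pics/m3.png

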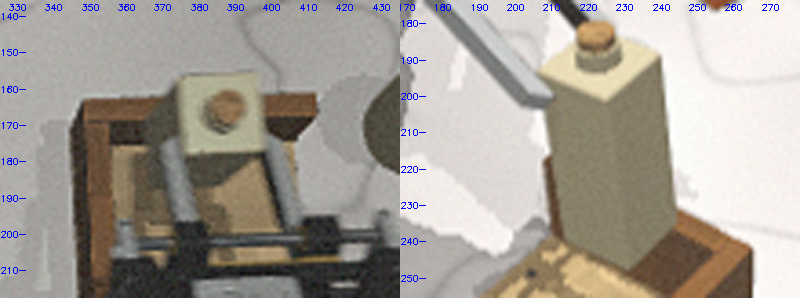

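```bash
python3 - <<'E'
from h import *
T,S=cam("top2.npz"),cam("scene2.npz")
jc=np.array([.6199,-.1698,.012]);jy=.0697
f=lambda pts,o,k:(np.array(pts)+.5)/k-.5+o
t=f([(183,157),(183,80),(258,73),(265,150)],(326,136),400/110)  # top face: -+,++,+-,--
s=f([(605-400,101),(660-400,56),(628-400,270),(677-400,215)],(169,174),400/110) # top +-, top ++, bot +-, bot ++
m=lambda *a:np.array(a)
Mt=np.array([[-26,26,135],[26,26,135],[26,-26,135],[-26,-26,135]])/1e3
Ms=np.array([[26,-26,135],[26,26,135],[26,-26,0],[26,26,0]])/1e3
def W(p,M): return (Rz(jy)@(Ro.from_euler('xyz',p[3:]).as_matrix()@M.T+np.array(p[:3]).reshape(3,1))).T+jc
r=least_squares(lambda p:np.r_[proj(T,W(p,Mt))-t,proj(S,W(p,Ms))-s].ravel(),[-.048,-.048,.11,0,0,0])
cov=np.linalg.inv(r.jac.T@r.jac)
print("base in jig",r.x[:3].round(4),"tilt about jx,jy,jz deg",np.degrees(r.x[3:]).round(1),"sig",np.sqrt(np.diag(cov)).round(4)*[1,1,1,57,57,57],"rms px",np.sqrt(np.mean(r.fun**2)),r.fun.round(1))
E
```

```text
base in jig [-0.0424 -0.0443  0.1109] tilt about jx,jy,jz deg [ 1.4 -0.3 -0.5] sig [0.0022 0.0023 0.0015 0.9975 0.9804 1.4478] rms px 1.0389888872205042 [ 1.   0.5 -0.5 -0.3  1.3  1.   1.   1.8  1.5  0.4  2.2 -0.8 -0.4 -0.6
  0.3  0.7]
```

The fit says the bottle is upright within about 1.5°, its base at jig (−42, −44, +111) mm. I'll lower it next.

Call:
carry_out(motion="-0.041 0 0.028 0 0 0 0;-0.041 0 0.028 0 0 0 0;-0.041 0 0.028 0 0 0 0;-0.041 0 0.028 0 0 0 0;-0.041 0 0.028 0 0 0 0;-0.041 0 0.028 0 0 0 0;-0.041 0 0.028 0 0 0 0;-0.041 0 0.028 0 0 0 0;-0.041 0 0.028 0 0 0 0;-0.041 0 0.028 0 0 0 0;0 0 0 0 0 0 0")

```text
time: 11.02
tool_pos: [0.5901, -0.2171, 0.1213]
ee_rot: [-3.135, -0.974, 0.057]
wrist_force: [0.1, -0.6, -1.5]
width: 0.0512
finger_force: 30.0
```

Call:
carry_out(motion="-0.012 0 0.008 0 0 0 0;-0.012 0 0.008 0 0 0 0;0 0 0 0 0 0 0")

```text
time: 11.4
tool_pos: [0.5905, -0.2176, 0.117]
ee_rot: [-3.138, -0.975, 0.059]
wrist_force: [-0.7, 0.3, -2.6]
width: 0.0519
finger_force: 30.0
```

```bash
cat >> h.py <<'E'
def st():
    p,R=log(); jc=np.array([.6199,-.1698,.012]);jy=.0697
    g=p-.019*R[:,2]; print("grasp in jig",(Rz(jy).T@(g-jc)).round(4),"rot err deg",np.degrees((Ro.from_matrix(R.T@Rpose(jy,.969))).as_rotvec()).round(2))
    from bench import readout
    print("F in jig",(Rz(jy).T@readout.get_obs()["wrist_force"]).round(1)); return p,R
E
python3 -c "
from h import *
st()"
```

```text
t 11.4 q [-0.867 -0.171  2.088  1.074  0.857  0.048] p [ 0.5905 -0.2176  0.117 ] x [0.56  0.033 0.828] y [ 0.062 -0.998 -0.002] z [ 0.826  0.053 -0.561] F [-0.7  0.3 -2.6] T [-0.05  0.92 -0.01] w 0.0519 30.0
grasp in jig [-0.0484 -0.0455  0.1157] rot err deg [ 0.27 -0.34 -0.33]
F in jig [-0.6  0.3 -2.6]
```

Call:
carry_out(motion="-0.012 0 0.008 0 0 0 0;0 0 0 0 0 0 0")

```text
time: 11.65
tool_pos: [0.5904, -0.2175, 0.1139]
ee_rot: [-3.137, -0.975, 0.059]
wrist_force: [0.0, -0.1, -2.1]
width: 0.0518
finger_force: 30.0
```

Call:
carry_out(motion="-0.012 0 0.008 0 0 0 0;0 0 0 0 0 0 0")

```text
time: 11.9
tool_pos: [0.5904, -0.2176, 0.111]
ee_rot: [-3.137, -0.975, 0.059]
wrist_force: [-0.3, 0.1, -3.0]
width: 0.0516
finger_force: 30.0
```

Call:
carry_out(motion="-0.008 0 0.0056 0 0 0 0;0 0 0 0 0 0 0")

```text
time: 12.15
tool_pos: [0.5911, -0.2177, 0.1108]
ee_rot: [-3.138, -0.977, 0.06]
wrist_force: [-1.0, 1.9, 2.3]
width: 0.0516
finger_force: 30.0
```

```bash
python3 -c "
from h import *
st()"
```

```text
t 12.15 q [-0.867 -0.159  2.094  1.09   0.848  0.025] p [ 0.5911 -0.2177  0.1108] x [0.558 0.034 0.829] y [ 0.063 -0.998 -0.002] z [ 0.827  0.053 -0.559] F [-1.   1.9  2.3] T [0.2  0.32 0.18] w 0.0516 30.0
grasp in jig [-0.0478 -0.0457  0.1095] rot err deg [ 0.27 -0.47 -0.31]
F in jig [-0.8  1.9  2.3]
```

Touchdown at TCP z ≈ 0.111 (about 5 N change per 2 mm). I'll slide towards fence_y, then fence_x, in small steps.

Call:
carry_out(motion="0 -0.02 0 0 0 0 0;0 -0.02 0 0 0 0 0;0 -0.02 0 0 0 0 0;0 -0.015 0 0 0 0 0;0 0 0 0 0 0 0")

```text
time: 12.78
tool_pos: [0.5901, -0.2031, 0.1107]
ee_rot: [-3.14, -0.977, 0.061]
wrist_force: [-0.5, -2.7, 4.5]
width: 0.0519
finger_force: 30.0
```

Call:
carry_out(motion="0 -0.01 0 0 0 0 0;0 0 0 0 0 0 0")

```text
time: 13.02
tool_pos: [0.5899, -0.2015, 0.1107]
ee_rot: [-3.141, -0.977, 0.061]
wrist_force: [0.1, -4.1, 5.9]
width: 0.052
finger_force: 30.0
```

Call:
carry_out(motion="0 -0.01 0 0 0 0 0;0 0 0 0 0 0 0")

```text
time: 13.28
tool_pos: [0.5898, -0.1995, 0.1107]
ee_rot: [-3.141, -0.977, 0.061]
wrist_force: [0.1, -4.3, 4.7]
width: 0.0516
finger_force: 30.0
```

```bash
python3 -c "
from h import *
st()"
```

```text
t 13.28 q [-0.835 -0.193  2.122  1.083  0.822  0.051] p [ 0.5898 -0.1995  0.1107] x [0.559 0.034 0.829] y [ 0.061 -0.998 -0.   ] z [ 0.827  0.051 -0.56 ] F [ 0.1 -4.3  4.7] T [-0.79 -0.42 -0.63] w 0.0516 30.0
grasp in jig [-0.0478 -0.0274  0.1093] rot err deg [ 0.39 -0.44 -0.29]
F in jig [-0.2 -4.3  4.7]
```

Call:
carry_out(motion="0 -0.01 0 0 0 0 0;0 0 0 0 0 0 0")

```text
time: 13.52
tool_pos: [0.5897, -0.1986, 0.1107]
ee_rot: [3.14, -0.977, 0.061]
wrist_force: [0.6, -5.0, 3.9]
width: 0.0518
finger_force: 30.0
```

Call:
carry_out(motion="0 -0.01 0 0 0 0 0;0 0 0 0 0 0 0")

```text
time: 13.78
tool_pos: [0.5895, -0.1983, 0.1107]
ee_rot: [3.136, -0.976, 0.061]
wrist_force: [1.5, -7.7, 2.7]
width: 0.0519
finger_force: 29.9
```

Call:
carry_out(motion="0 -0.01 0 0 0 0 0;0 0 0 0 0 0 0")

```text
time: 14.02
tool_pos: [0.5894, -0.1981, 0.1107]
ee_rot: [3.133, -0.976, 0.06]
wrist_force: [1.4, -10.3, 2.7]
width: 0.0515
finger_force: 29.9
```

Fence_y contact at about 7–10 N. Now I slide to fence_x.

Call:
carry_out(motion="0.0112 0 0.0165 0 0 0 0;0.0112 0 0.0165 0 0 0 0;0.0112 0 0.0165 0 0 0 0;0 0 0 0 0 0 0")

```text
time: 14.52
tool_pos: [0.602, -0.1965, 0.1123]
ee_rot: [3.135, -0.979, 0.06]
wrist_force: [-1.1, -8.8, 6.8]
width: 0.0521
finger_force: 30.0
```

Call:
carry_out(motion="0.0056 0 0.0083 0 0 0 0;0 0 0 0 0 0 0")

```text
time: 14.78
tool_pos: [0.604, -0.1963, 0.1128]
ee_rot: [3.135, -0.979, 0.061]
wrist_force: [-5.1, -9.1, 9.0]
width: 0.0514
finger_force: 30.0
```

```bash
python3 -c "
from h import *
st()"
```

```text
t 14.78 q [-0.795 -0.177  2.105  1.083  0.782  0.073] p [ 0.604  -0.1963  0.1128] x [0.557 0.034 0.83 ] y [ 0.055 -0.998  0.004] z [ 0.829  0.044 -0.558] F [-5.1 -9.1  9. ] T [-1.1  -0.26 -1.47] w 0.0514 30.0
grasp in jig [-0.0335 -0.0251  0.1114] rot err deg [ 0.8  -0.58 -0.28]
F in jig [-5.7 -8.7  9. ]
```

```bash
python3 - <<'E'
from h import *
from bench import imaging
p,R=st(); g=p-.019*R[:,2]
ims=[]
for n,o in(("top",.03),("scene",-.06)):
    s=imaging.snapshot(n);np.savez(n+"3.npz",**s); u=proj(s,[g+[0,0,o]])[0].astype(int)
    x,y=u-[40,40]; c=np.ascontiguousarray(s["pixels"][y:y+80,x:x+80,::-1]); c=cv2.convertScaleAbs(cv2.resize(c,(400,400),interpolation=cv2.INTER_CUBIC),alpha=1.3); print(n,x,y)
    for v in range(x//10*10+10,x+80,10): cv2.putText(c,str(v),(int((v-x+.5)*5)-8,10),0,.3,(255,0,0))
    for v in range(y//10*10+10,y+80,10): cv2.putText(c,str(v)+"-",(0,int((v-y+.5)*5)+3),0,.3,(255,0,0))
    ims.append(c)
cv2.imwrite("pics/m4.png",np.hstack(ims))
E
```

```text
t 14.78 q [-0.795 -0.177  2.105  1.083  0.782  0.073] p [ 0.604  -0.1963  0.1128] x [0.557 0.034 0.83 ] y [ 0.055 -0.998  0.004] z [ 0.829  0.044 -0.558] F [-5.1 -9.1  9. ] T [-1.1  -0.26 -1.47] w 0.0514 30.0
grasp in jig [-0.0335 -0.0251  0.1114] rot err deg [ 0.8  -0.58 -0.28]
F in jig [-5.7 -8.7  9. ]
top 329 135
scene 198 209
```

View pics/m4.png

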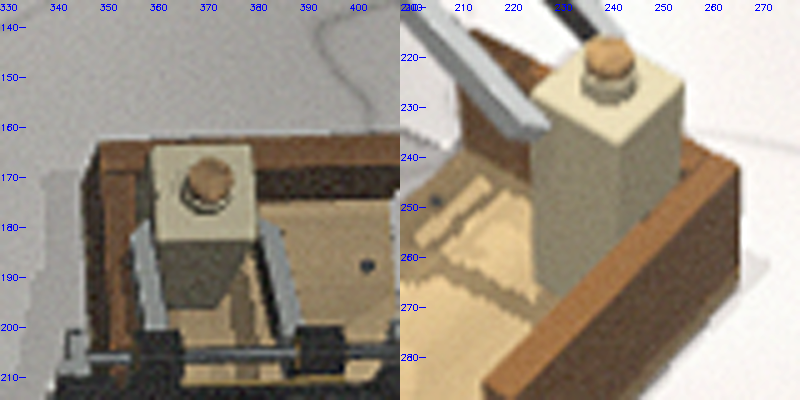

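```bash
cat > bf.py <<'E'
from h import *
jc=np.array([.6199,-.1698,.012]);jy=.0697
C8={a+b+c:[(-26,26)[a=='+'],(-26,26)[b=='+'],(0,135)[c=='t']] for a in'+-' for b in'+-' for c in 'tb'}
def W(p,M): return (Rz(jy)@(Ro.from_euler('xyz',p[3:]).as_matrix()@M.T+np.array(p[:3]).reshape(3,1))).T+jc
def bfit(T,S,t,ot,s,os_,k):
    f=lambda pts,o:(np.array(pts)+.5)/k-.5+o
    mt=np.array([C8[i] for i in t])/1e3; ms=np.array([C8[i] for i in s])/1e3
    ut=f(list(t.values()),ot);us=f(list(s.values()),os_)
    r=least_squares(lambda p:np.r_[proj(T,W(p,mt))-ut,proj(S,W(p,ms))-us].ravel(),[-.03,-.03,0,0,0,0],loss='soft_l1')
    print("base in jig mm",(r.x[:3]*1e3).round(1),"tilt jx,jy,yaw deg",np.degrees(r.x[3:]).round(1),"sig",np.sqrt(np.diag(np.linalg.inv(r.jac.T@r.jac))).round(4)*[1e3,1e3,1e3,57,57,57])
    print((proj(T,W(r.x,mt))-ut).round(1).tolist(),(proj(S,W(r.x,ms))-us).round(1).tolist())
E
python3 - <<'E'
from bf import *
bfit(cam("top3.npz"),cam("scene3.npz"),{'++t':(153,146),'+-t':(250,145),'--t':(258,240),'-+t':(160,241),'--b':(218,308)},(329,135),
 {'+-t':(213,145),'++t':(283,88),'--t':(133,92),'--b':(136,281)},(198,209),5)
E
```

```text
base in jig mm [-31.7 -26.7   1. ] tilt jx,jy,yaw deg [-0.3  2.5 -2.7] sig [2.4    2.5    1.9    1.1856 1.083  1.995 ]
[[-0.1, -0.6], [1.2, -0.3], [0.3, 0.6], [-0.9, 0.3], [-0.4, 0.4]] [[0.6, 0.3], [1.2, -1.2], [-1.2, 0.1], [-0.4, 0.6]]
```

The bottle's base is at (−31.7, −26.7, 1) mm with its top leaning about 2.5° forward (base drag). I'll ease the downward push and tip the base forward.

Call:
carry_out(motion="0.01 0 -0.007 0 0 0 0;0 0 0 0 0.02 0 0;0 0 0 0 0 0 0")

```text
time: 15.25
tool_pos: [0.6025, -0.1963, 0.1119]
ee_rot: [3.138, -1.017, 0.057]
wrist_force: [0.4, -9.7, 1.6]
width: 0.0514
finger_force: 30.1
```

Call:
carry_out(motion="0.0056 0 0.0083 0 0 0 0;0 0 0 0 0 0 0")

```text
time: 15.5
tool_pos: [0.6048, -0.1962, 0.1126]
ee_rot: [3.135, -1.017, 0.06]
wrist_force: [-3.3, -10.3, 3.5]
width: 0.0517
finger_force: 30.0
```

Call:
carry_out(motion="0.0056 0 0.0083 0 0 0 0;0 0 0 0 0 0 0")

```text
time: 15.75
tool_pos: [0.607, -0.196, 0.1132]
ee_rot: [3.136, -1.018, 0.06]
wrist_force: [-4.5, -10.3, 5.6]
width: 0.0517
finger_force: 30.0
```

```bash
python3 -c "
from h import *
st()"
```

```text
t 15.75 q [-0.806 -0.167  2.125  1.166  0.777 -0.009] p [ 0.607  -0.196   0.1132] x [0.524 0.031 0.851] y [ 0.055 -0.998  0.003] z [ 0.85   0.045 -0.525] F [ -4.5 -10.3   5.6] T [-1.23  0.18 -1.7 ] w 0.0517 30.0
grasp in jig [-0.0309 -0.0249  0.1112] rot err deg [ 0.8  -2.79 -0.32]
F in jig [ -5.2 -10.    5.6]
```

Call:
carry_out(motion="0 0.015 0 0 0 0 0;0.013 0 -0.008 0 0 0 0;0 0 0 0 0.02 0 0;0 0 0 0 0 0 0")

```text
time: 16.25
tool_pos: [0.6059, -0.1962, 0.1129]
ee_rot: [-3.137, -1.056, 0.054]
wrist_force: [0.5, -6.4, -1.0]
width: 0.0518
finger_force: 30.0
```

```bash
cat >> bf.py <<'E'
def look(name,num):
    from bench import imaging
    p,R=st(); g=p-.019*R[:,2]; ims=[]
    for n,o in(("top",.03),("scene",-.06)):
        s=imaging.snapshot(n);np.savez(n+num+".npz",**s); u=proj(s,[g+[0,0,o]])[0].astype(int)
        x,y=u-[40,40]; c=np.ascontiguousarray(s["pixels"][y:y+80,x:x+80,::-1]); c=cv2.convertScaleAbs(cv2.resize(c,(400,400),interpolation=cv2.INTER_CUBIC),alpha=1.3); print(n,x,y); ims.append(c)
        for b in (W([-.026,-.026,0,0,0,0],np.array([C8[i] for i in C8])/1e3),): print({i:v for i,v in zip(C8,((proj(s,b)-[x,y]+.5)*5-.5).round(0).astype(int).tolist())})
    cv2.imwrite(f"pics/{name}.png",np.hstack(ims))
E
python3 -c "
from bf import *
look('m5','4')"
```

```text
t 16.25 q [-0.828 -0.158  2.148  1.248  0.792 -0.097] p [ 0.6059 -0.1962  0.1129] x [0.492 0.026 0.87 ] y [ 0.058 -0.998 -0.002] z [ 0.869  0.052 -0.492] F [ 0.5 -6.4 -1. ] T [-1.07  0.63 -1.32] w 0.0518 30.0
grasp in jig [-0.0323 -0.0252  0.1103] rot err deg [ 0.5  -4.99 -0.47]
F in jig [ 0.1 -6.4 -1. ]
top 329 135
{'++t': [150, 146], '++b': [115, 211], '+-t': [253, 141], '+-b': [208, 207], '-+t': [157, 246], '-+b': [121, 302], '--t': [261, 242], '--b': [215, 298]}
scene 198 210
{'++t': [289, 74], '++b': [291, 269], '+-t': [220, 140], '+-b': [229, 336], '-+t': [199, 30], '-+b': [209, 224], '--t': [128, 93], '--b': [145, 289]}
```

View pics/m5.png

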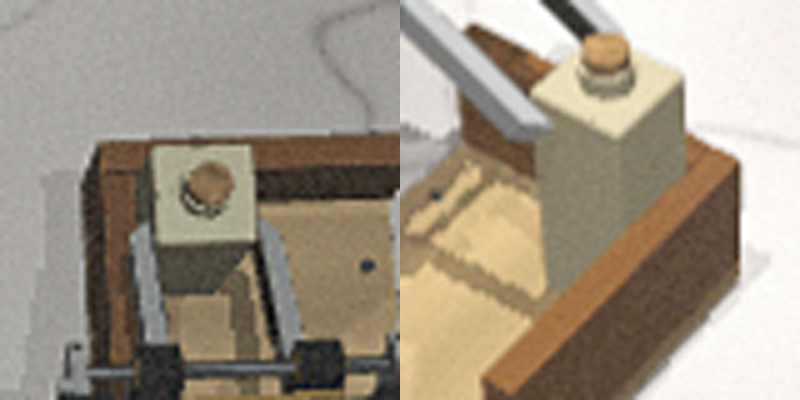

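```bash
python3 - <<'E'
from bf import *
bfit(cam("top4.npz"),cam("scene4.npz"),{'++t':(150,147),'+-t':(250,145),'--t':(258,240),'-+t':(155,242),'--b':(215,292)},(329,135),
 {'+-t':(213,140),'++t':(284,70),'--t':(135,93),'--b':(147,293)},(198,210),5)
E
```

```text
base in jig mm [-22.7 -26.7  -0.1] tilt jx,jy,yaw deg [-0.5 -1.6 -0.9] sig [2.2    2.2    1.7    0.9918 1.0602 1.8867]
[[-0.1, -0.3], [0.6, -0.5], [0.2, 0.7], [-0.0, 0.9], [0.1, 0.3]] [[1.1, -0.4], [1.0, 0.6], [-1.4, -0.1], [0.4, -0.1]]
```

The base is now forward against fence_x, with the top back about 1.6°. I press +x, watching the force, then y and down.

Call:
carry_out(motion="0.005 0 0.0087 0 0 0 0;0 0 0 0 0 0 0")

```text
time: 16.6
tool_pos: [0.6079, -0.196, 0.1133]
ee_rot: [-3.139, -1.056, 0.056]
wrist_force: [-6.0, -6.5, 4.0]
width: 0.0518
finger_force: 30.0
```

Call:
carry_out(motion="0.005 0 0.0087 0 0 0 0;0 0 0 0 0 0 0")

```text
time: 16.85
tool_pos: [0.6101, -0.1959, 0.1146]
ee_rot: [-3.14, -1.058, 0.058]
wrist_force: [-14.2, -5.7, 8.5]
width: 0.0516
finger_force: 30.0
```

Call:
carry_out(motion="-0.0087 0 0.005 0 0 0 0;0 0 0 0 0 0 0")

```text
time: 17.1
tool_pos: [0.6106, -0.196, 0.1147]
ee_rot: [-3.14, -1.061, 0.059]
wrist_force: [-19.8, -5.0, 13.7]
width: 0.0517
finger_force: 30.1
```

```bash
python3 -c "
from h import *
st()"
```

```text
t 17.1 q [-0.82  -0.15   2.141  1.256  0.786 -0.101] p [ 0.6106 -0.196   0.1147] x [0.487 0.029 0.873] y [ 0.06  -0.998 -0.001] z [ 0.871  0.052 -0.488] F [-19.8  -5.   13.7] T [-0.47  0.11 -0.63] w 0.0517 30.1
grasp in jig [-0.0277 -0.0253  0.1119] rot err deg [ 0.47 -5.25 -0.33]
F in jig [-20.1  -3.7  13.7]
```

Call:
carry_out(motion="-0.004 0 -0.0065 0 0 0 0;0 -0.01 0 0 0 0 0;0 0 0 0 0 0 0")

```text
time: 17.48
tool_pos: [0.6096, -0.196, 0.1143]
ee_rot: [3.139, -1.06, 0.059]
wrist_force: [-5.0, -9.2, 5.9]
width: 0.0513
finger_force: 30.0
```

```bash
python3 -c "
from bf import *
look('m6','5')"
```

```text
t 17.48 q [-0.819 -0.154  2.145  1.256  0.781 -0.1  ] p [ 0.6096 -0.196   0.1143] x [0.488 0.029 0.872] y [ 0.056 -0.998  0.001] z [ 0.871  0.048 -0.489] F [-5.  -9.2  5.9] T [-0.96 -0.06 -1.35] w 0.0513 30.0
grasp in jig [-0.0287 -0.0251  0.1116] rot err deg [ 0.7  -5.22 -0.34]
F in jig [-5.6 -8.8  5.9]
top 329 133
{'++t': [150, 156], '++b': [115, 221], '+-t': [253, 151], '+-b': [208, 217], '-+t': [157, 256], '-+b': [121, 312], '--t': [261, 252], '--b': [215, 308]}
scene 199 210
{'++t': [284, 74], '++b': [286, 269], '+-t': [215, 140], '+-b': [224, 336], '-+t': [194, 30], '-+b': [204, 224], '--t': [123, 93], '--b': [140, 289]}
```

View pics/m6.png

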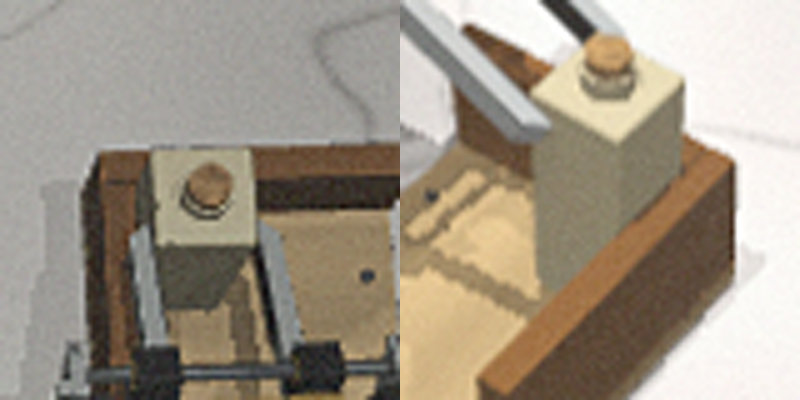

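```bash
python3 - <<'E'
from bf import *
T,S=cam("top5.npz"),cam("scene5.npz")
bfit(T,S,{'++t':(151,150),'+-t':(251,150),'--t':(258,244),'-+t':(155,246),'--b':(214,308)},(329,133),
 {'+-t':(213,141),'++t':(284,77),'--t':(134,93),'--b':(138,289)},(199,210),5)
E
```

```text
base in jig mm [-25.2 -26.8   0.3] tilt jx,jy,yaw deg [-0.5  0.7 -1.9] sig [2.1    2.2    1.7    1.0317 1.026  1.7784]
[[-0.1, -0.2], [0.5, -0.4], [0.1, 0.8], [-0.1, 0.7], [0.3, 0.1]] [[0.8, 0.3], [1.0, 0.1], [-1.3, -0.2], [0.3, -0.3]]
```

Call:
carry_out(motion="0.0025 0 0.0044 0 0 0 0;0 0 0 0 0 0 0;0 0 0 0 0 0 0;0 0 0 0 0 0 0")

```text
time: 18.08
tool_pos: [0.6105, -0.1959, 0.1146]
ee_rot: [3.139, -1.06, 0.059]
wrist_force: [-9.0, -9.1, 8.2]
width: 0.0517
finger_force: 30.0
```

Call:
carry_out(motion="0 -0.005 0 0 0 0 0;0 0 0 0 0 0 0;0 0 0 0 0 0 0;0 0 0 0 0 0 0")

```text
time: 18.58
tool_pos: [0.6105, -0.196, 0.1146]
ee_rot: [3.137, -1.06, 0.059]
wrist_force: [-7.5, -11.6, 7.0]
width: 0.0518
finger_force: 30.0
```

```bash
python3 -c "
from bf import *
look('m7','6')"
```

```text
t 18.57 q [-0.816 -0.154  2.144  1.256  0.777 -0.099] p [ 0.6105 -0.196   0.1146] x [0.488 0.029 0.872] y [ 0.054 -0.999  0.002] z [ 0.871  0.046 -0.489] F [ -7.5 -11.6   7. ] T [-1.05  0.16 -1.49] w 0.0518 30.0
grasp in jig [-0.0278 -0.0252  0.1119] rot err deg [ 0.81 -5.22 -0.34]
F in jig [ -8.3 -11.1   7. ]
top 329 133
{'++t': [150, 156], '++b': [115, 221], '+-t': [253, 151], '+-b': [208, 217], '-+t': [157, 256], '-+b': [121, 312], '--t': [261, 252], '--b': [215, 308]}
scene 200 210
{'++t': [279, 74], '++b': [281, 269], '+-t': [210, 140], '+-b': [219, 336], '-+t': [189, 30], '-+b': [199, 224], '--t': [118, 93], '--b': [135, 289]}
```

View pics/m7.png

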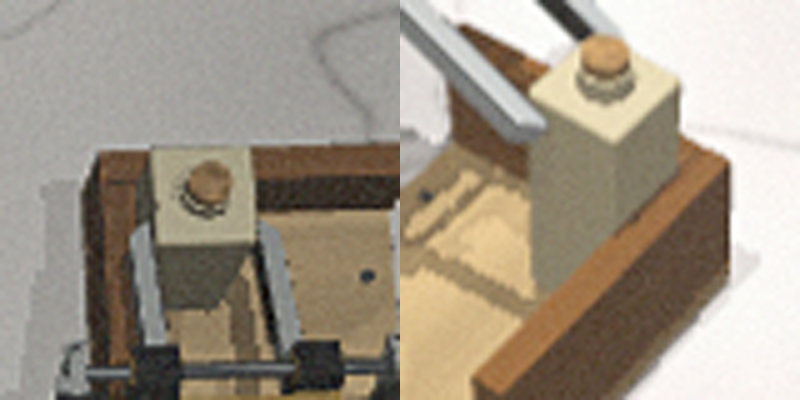

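```bash
python3 - <<'E'
from bf import *
for n,t,s,o in [("6",{'++t':(150,148),'+-t':(251,148),'--t':(257,243),'-+t':(154,244),'--b':(213,307)},{'+-t':(213,143),'++t':(280,79),'--t':(129,93),'--b':(136,289)},(200,210))]:
    T,S=cam(f"top{n}.npz"),cam(f"scene{n}.npz"); bfit(T,S,t,(329,133),s,o,5)
# change between frames 4,5,6 of the top picture: subpixel shift of top face vs of the -x face base edge
T4,T5,T6=[cv2.cvtColor(cam(f"top{n}.npz")["pixels"],cv2.COLOR_RGB2GRAY).astype(np.float32) for n in "456"]
for nm,y,x in(("top-face",162,358),("base edge",190,362),("fence (ref)",160,392)):
    for a,b,l in((T4,T5,"4-5"),(T5,T6,"5-6")):
        h=(26,24) if nm=="top-face" else (10,12)
        print(nm,l,np.round(cv2.phaseCorrelate(a[y:y+h[0],x:x+h[1]].copy(),b[y:y+h[0],x:x+h[1]].copy(),cv2.createHanningWindow(h[::-1],cv2.CV_32F)),2))
E
```

```text
base in jig mm [-24.4 -26.2  -0.1] tilt jx,jy,yaw deg [-0.4  0.9 -2. ] sig [2.1    2.2    1.6    1.0032 0.969  1.6701]
[[-0.1, -0.2], [0.4, -0.4], [0.1, 0.6], [-0.1, 0.6], [0.2, 0.0]] [[0.3, 0.2], [1.3, 0.0], [-0.8, -0.0], [0.1, -0.2]]Traceback (most recent call last):
  File "<stdin>", line 9, in <module>
    return _wrapfunc(a, 'round', decimals=decimals, out=out)
    return _wrapit(obj, method, *args, **kwds)
    conv = _array_converter(obj)
ValueError: setting an array element with a sequence. The requested array has an inhomogeneous shape after 1 dimensions. The detected shape was (2,) + inhomogeneous part.
```

Call:
carry_out(motion="0.0025 0 0.0044 0 0.008 0 0;0 0 0 0 0 0 0;0 0 0 0 0 0 0")

```text
time: 19.05
tool_pos: [0.6113, -0.196, 0.1151]
ee_rot: [3.136, -1.077, 0.059]
wrist_force: [-15.5, -8.8, 9.9]
width: 0.0517
finger_force: 30.0
```

Call:
carry_out(motion="0.0025 0 0.0044 0 0 0 0;0 0 0 0 0 0 0;0 0 0 0 0 0 0;0 0 0 0 0 0 0")

```text
time: 19.55
tool_pos: [0.612, -0.196, 0.1153]
ee_rot: [3.136, -1.078, 0.059]
wrist_force: [-23.6, -9.7, 14.5]
width: 0.0513
finger_force: 30.0
```

```bash
python3 - <<'E'
from bf import *
look('m8','7')
T5,T6=[cv2.cvtColor(cam(f"top{n}.npz")["pixels"],cv2.COLOR_RGB2GRAY).astype(np.float32) for n in "67"]
for nm,y,x,h in(("top-face",160,356,(28,28)),("base edge",188,360,(12,14)),("fence ref",160,392,(12,20))):
    print(nm,cv2.phaseCorrelate(T5[y:y+h[0],x:x+h[1]].copy(),T6[y:y+h[0],x:x+h[1]].copy()))
E
```

```text
t 19.55 q [-0.82  -0.148  2.152  1.293  0.778 -0.136] p [ 0.612  -0.196   0.1153] x [0.473 0.028 0.881] y [ 0.054 -0.999  0.003] z [ 0.88   0.046 -0.473] F [-23.6  -9.7  14.5] T [-0.94  0.24 -1.47] w 0.0513 30.0
grasp in jig [-0.0265 -0.0253  0.1123] rot err deg [ 0.84 -6.22 -0.33]
F in jig [-24.3  -8.   14.5]
top 329 132
{'++t': [150, 161], '++b': [115, 226], '+-t': [253, 156], '+-b': [208, 222], '-+t': [157, 261], '-+b': [121, 317], '--t': [261, 257], '--b': [215, 313]}
scene 200 210
{'++t': [279, 74], '++b': [281, 269], '+-t': [210, 140], '+-b': [219, 336], '-+t': [189, 30], '-+b': [199, 224], '--t': [118, 93], '--b': [135, 289]}
top-face ((0.14000068931805032, -0.1784476746040511), 0.9420740275912814)
base edge ((0.34477675235055916, 0.2884503597997199), 0.9763308271765709)
fence ref ((0.08573285381407558, 0.08743792045009346), 0.985308422644933)
```

Call:
carry_out(motion="-0.0012 0 -0.0022 0 0 0 0;0 -0.01 0 0 0 0 0;0 -0.01 0 0 0 0 0;0 0 0 0 0 0 0;0 0 0 0 0 0 0;0 0 0 0 0 0 0;0 0 0 0 0 0 0")

```text
time: 20.52
tool_pos: [0.6118, -0.1958, 0.1155]
ee_rot: [3.126, -1.077, 0.062]
wrist_force: [-9.9, -16.3, 8.3]
width: 0.0514
finger_force: 30.1
```

```bash
python3 -c "
from bf import *
st()
print(np.round(__import__('bench').readout.get_obs()['qvel'],3))"
```

```text
t 20.52 q [-0.814 -0.154  2.156  1.293  0.766 -0.133] p [ 0.6118 -0.1958  0.1155] x [0.473 0.029 0.881] y [ 0.048 -0.999  0.008] z [ 0.88   0.039 -0.474] F [ -9.9 -16.3   8.3] T [-1.92  0.26 -2.46] w 0.0514 30.1
grasp in jig [-0.0266 -0.025   0.1125] rot err deg [ 1.27 -6.18 -0.27]
F in jig [-11.  -15.6   8.3]
[-0.    -0.001  0.     0.001  0.001  0.   ]
```

Call:
carry_out(motion="0.0014 0 0.0025 0 0 0 0;0 0 0 0 0 0 0;0 0 0 0 0 0 0;0 0 0 0 0 0 0")

```text
time: 21.02
tool_pos: [0.6121, -0.1958, 0.1155]
ee_rot: [3.127, -1.077, 0.061]
wrist_force: [-17.1, -15.4, 10.7]
width: 0.0518
finger_force: 30.0
```

```bash
python3 - <<'E'
from bf import *
look('m9','8')
for a,b in("67","78","68"):
  A,B=[cv2.cvtColor(cam(f"top{n}.npz")["pixels"],cv2.COLOR_RGB2GRAY).astype(np.float32) for n in (a,b)]
  for nm,y,x,h in(("top-face",160,356,(28,28)),("base edge",188,360,(12,14))):
    print(a,b,nm,cv2.phaseCorrelate(A[y:y+h[0],x:x+h[1]].copy(),B[y:y+h[0],x:x+h[1]].copy()))
E
```

```text
t 21.02 q [-0.813 -0.154  2.156  1.293  0.765 -0.133] p [ 0.6121 -0.1958  0.1155] x [0.473 0.029 0.881] y [ 0.048 -0.999  0.007] z [ 0.88   0.039 -0.474] F [-17.1 -15.4  10.7] T [-1.74  0.37 -2.45] w 0.0518 30.0
grasp in jig [-0.0263 -0.0249  0.1125] rot err deg [ 1.28 -6.19 -0.31]
F in jig [-18.1 -14.1  10.7]
top 329 132
{'++t': [150, 161], '++b': [115, 226], '+-t': [253, 156], '+-b': [208, 222], '-+t': [157, 261], '-+b': [121, 317], '--t': [261, 257], '--b': [215, 313]}
scene 200 210
{'++t': [279, 74], '++b': [281, 269], '+-t': [210, 140], '+-b': [219, 336], '-+t': [189, 30], '-+b': [199, 224], '--t': [118, 93], '--b': [135, 289]}
6 7 top-face ((0.14000068931805032, -0.1784476746040511), 0.9420740275912814)
6 7 base edge ((0.34477675235055916, 0.2884503597997199), 0.9763308271765709)
7 8 top-face ((-0.20045064729538353, 0.0034388315955951043), 1.0674199962615967)
7 8 base edge ((1.1086503251622526, 0.14637425589048814), 0.9606592562463548)
6 8 top-face ((-0.055720710445509525, -0.18820928602037945), 0.9507293719715543)
6 8 base edge ((1.048963725911416, 0.7282782861955157), 0.9896946006351047)
```

```bash
python3 - <<'E'
from bf import *
def edge(prof,sgn):
    g=np.convolve(prof,[.25,.5,.25],'same'); d=np.diff(g)*sgn; d[:1]=0;d[-1:]=0; i=int(d.argmax()); 
    if 0<i<len(d)-1:
        a,b,c=d[i-1:i+2]; i=i+.5*(a-c)/(a-2*b+c)
    return i+.5
for n in "45678":
    T=cam(f"top{n}.npz")["pixels"].astype(float).sum(2)/3; S=cam(f"scene{n}.npz")["pixels"].astype(float).sum(2)/3
    b=[188+edge(T[188:202,u],1) for u in range(365,371)]      # base edge row of -x face
    tb=[176+edge(T[176:190,u],-1) for u in range(364,376)]    # top-face rear edge row
    tf=[158+edge(T[158:168,u],1) for u in range(362,376)]    # top-face front edge row
    r1=[372+edge(T[v,372:385],1) for v in range(186,193)]      # -- edge columns along rows (bottle dark->wood)
    e1=[222+edge(S[v,222:232],-1) for v in range(242,266)]     # scene left edge
    print(n,"base row",np.median(b).round(2),"rear",np.median(tb).round(2),"front",np.median(tf).round(2),"-y edge cols",np.round(r1,1),"scene slope/pos",np.polyfit(np.arange(242,266),e1,1).round(3), np.round(np.median(e1[:8]),2),np.round(np.median(e1[-8:]),2))
s=cam("top8.npz")
for px in ([-.026,-.026],[-.029,-.029]):
  for tilt in (0,.03):
    w=W([px[0],px[1],0,-tilt,tilt,0],np.array([C8['--b'],C8['-+b'],C8['--t'],C8['-+t'],C8['++t'],C8['+-t']])/1e3); print(px,tilt,proj(s,w).round(1).tolist())
E
```

```text
4 base row 193.55 rear 183.07 front 163.97 -y edge cols [381.6 381.7 381.9 382.  382.4 382.4 382.5] scene slope/pos [5.60000e-02 2.11563e+02] 224.65 226.15
5 base row 194.55 rear 181.5 front 163.29 -y edge cols [381.7 382.1 382.2 382.4 382.4 382.5 382.6] scene slope/pos [8.90000e-02 2.02356e+02] 223.66 225.57
6 base row 194.54 rear 181.29 front 163.28 -y edge cols [381.7 382.  382.1 382.3 382.4 382.5 382.6] scene slope/pos [7.60000e-02 2.05874e+02] 223.79 225.66
7 base row 194.72 rear 180.76 front 160.89 -y edge cols [381.7 382.1 382.1 382.4 382.4 382.5 382.6] scene slope/pos [1.60000e-02 2.21277e+02] 224.37 225.45
8 base row 194.7 rear 180.69 front 162.69 -y edge cols [381.7 381.8 382.  382.1 382.3 382.4 382.5] scene slope/pos [-2.00000e-02  2.30497e+02] 225.29 225.43
[-0.026, -0.026] 0 [[371.7, 194.3], [352.9, 195.1], [380.8, 182.9], [360.0, 183.8], [358.6, 163.7], [379.2, 162.8]]
[-0.026, -0.026] 0.03 [[371.8, 194.2], [352.9, 195.1], [379.1, 181.3], [358.3, 182.3], [356.8, 162.4], [377.4, 161.4]]
[-0.029, -0.029] 0 [[372.8, 195.3], [354.0, 196.1], [382.1, 184.0], [361.3, 184.9], [359.8, 164.8], [380.4, 163.9]]
[-0.029, -0.029] 0.03 [[372.9, 195.2], [354.0, 196.1], [380.4, 182.4], [359.6, 183.4], [358.0, 163.5], [378.7, 162.5]]
```

Code on the images puts the base near −28 mm in x with a forward tilt of about 0.03 rad. That is inside the limits, but not square. I'll unload the base and turn it into the fence.

Call:
carry_out(motion="0 0.015 0 0 0 0 0;0.0132 0 -0.007 0 0 0 0;-0.002 0 -0.004 0 0 0 0;0 0 0 0 0.01 0 0;0 0 0 0 0.01 0 0;0 0 0 0 0 0 0;0 0 0 0 0 0 0")

```text
time: 22.0
tool_pos: [0.611, -0.1957, 0.1158]
ee_rot: [3.137, -1.116, 0.057]
wrist_force: [-5.2, -11.9, 2.6]
width: 0.0516
finger_force: 30.1
```

```bash
cat >> bf.py <<'E'
def edge(prof,sgn):
    g=np.convolve(prof,[.25,.5,.25],'same'); d=np.diff(g)*sgn; d[:1]=0;d[-1:]=0; i=int(d.argmax()); 
    if 0<i<len(d)-1:
        a,b,c=d[i-1:i+2]; i=i+.5*(a-c)/(a-2*b+c)
    return i+.5
def rows(n):
    from bench import imaging
    st()
    for c in("top","scene"): np.savez(c+n+".npz",**imaging.snapshot(c))
    T=cam(f"top{n}.npz")["pixels"].astype(float).sum(2)/3; S=cam(f"scene{n}.npz")["pixels"].astype(float).sum(2)/3
    b=[188+edge(T[188:202,u],1) for u in range(365,371)]; tb=[176+edge(T[176:190,u],-1) for u in range(364,376)]
    e1=[222+edge(S[v,222:232],-1) for v in range(242,266)]
    print("base row",np.median(b).round(2),"rear",np.median(tb).round(2),"tilt est",((np.median(b)-np.median(tb)-10.48)/465*1.0/.135-.02).round(3),"scene",np.round(np.median(e1[:8]),2),np.round(np.median(e1[-8:]),2))
E
python3 -c "
from bf import *
rows('9')"
```

```text
t 22.0 q [-0.835 -0.141  2.176  1.374  0.789 -0.221] p [ 0.611  -0.1957  0.1158] x [0.439 0.025 0.898] y [ 0.052 -0.999  0.002] z [ 0.897  0.046 -0.44 ] F [ -5.2 -11.9   2.6] T [-1.49  0.55 -2.25] w 0.0516 30.1
grasp in jig [-0.0278 -0.0249  0.1121] rot err deg [ 0.94 -8.4  -0.4 ]
F in jig [ -6.1 -11.5   2.6]
base row 194.47 rear 181.71 tilt est 0.016 scene 223.81 225.74
```

Call:
carry_out(motion="0 0 0 0 0.012 0 0;0.0013 0 0.0028 0 0 0 0;0 0 0 0 0 0 0;0 0 0 0 0 0 0")

```text
time: 22.6
tool_pos: [0.6114, -0.1956, 0.1164]
ee_rot: [3.137, -1.142, 0.056]
wrist_force: [-14.3, -11.0, 7.3]
width: 0.0518
finger_force: 30.1
```

```bash
python3 -c "
from bf import *
rows('10')"
```

```text
t 22.6 q [-0.844 -0.131  2.189  1.429  0.799 -0.278] p [ 0.6114 -0.1956  0.1164] x [0.415 0.023 0.909] y [ 0.052 -0.999  0.002] z [ 0.908  0.047 -0.416] F [-14.3 -11.    7.3] T [-1.24  0.5  -1.96] w 0.0518 30.1
grasp in jig [-0.0275 -0.0248  0.1123] rot err deg [ 0.93 -9.9  -0.41]
F in jig [-15.  -10.    7.3]
base row 194.49 rear 181.78 tilt est 0.016 scene 223.63 225.89
```

```bash
python3 -c "
from bench import robot
print(robot.close_job())"
```

```text
the job is handed in; nothing more can be done
None
```

I handed the job in at about 22.6 s, with no verdict shown. The bottle stands on the jig board, leaning about 0.02 rad towards fence_x. The fingers still grip it at 30 N, pushing it towards fence_x at about 15 N and fence_y at about 10 N (tool force, including friction).

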